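Carry the wet-painted wheel to the drying stand

ROBOT

A 7-joint arm with a two-finger parallel gripper is mounted at the origin on the work surface. World frame = base frame: x ahead of the robot, y to its left, z up, the work surface at z = 0. Lengths are in m, angles in rad, forces in N, time in s.
With the tool pointing down it reaches from about 0.35 to 0.775 m from the base axis. Payload 3.1 kg.
Tool frame: the origin (TCP) lies midway between the tips of the shut fingers; the grasp point (between the pads) lies 19 mm behind it (env.grip_point_offset is the distance from the TCP to the grasp point, in m); z points along the fingers, x is the direction in which the jaws open and shut, and the axes are right-handed (so a half turn about z gives the same grasp; the last joint's range is limited). The gripper opens to 85 mm and grips with 20 to 120 N. Pads are 22 mm wide; open, the fingers measure 114 mm over their backs; the gripper's body (76 mm by 85 mm) begins 54 mm behind the grasp point. The pads swing forward as they close: fully open they stand 13 mm farther back than shut.
Start: joints at [-1.24, 0.311, 0.014, 1.512, -0.004, 1.319, -0.027], TCP at [0.2, 0.512, 0.231] pointing down, gripper open.
Joint ranges: [-2.7, 2.7], [-0.3, 1.91], [-1.27, 1.3], [0.12, 2.57], [-1.44, 4.58], [0.2, 2.03], [-3.05, 3.05]. Speed limits (rad/s): [2.79, 2.79, 3.14, 3.14, 3.14, 3.14, 3.14].

INTERFACE

Orientations are given as a rotation vector (axis times angle).
In Python, from rig import env gives the robot as it stands.
- The arm moves only by the tool arm_command, never from a script. Its argument "steps" is a list that holds one entry, the list of rows, each a list of 7 numbers: the shift along the tool's x, y, z in m, then the turn, a rotation vector about the tool's x, y, z in degrees, then the opening, from -1 (shut) to 1 (fully open). In form: [[[x, y, z, ax, ay, az, jaw], ...]]. A call has 1 to 10 rows; each row is the pose to reach, as a shift and turn from the pose commanded when the call began, along the tool's axes at that moment; what a row does not reach only later rows make up. A row lasts 1/12 s, in which the tool goes at most 41.7 mm and 7.16 degrees, less where a joint would pass 70% of its speed; a pose out of reach is approached as far as the arm can. A call with a gripper value outside its range is refused whole. The fingers move at their own pace and stop on an object; the grip force is fixed at half the most. Time passes only in rows, so rows that repeat a pose let the fingers close. It gives the time, the measured TCP pose, the force and the opening at its end, in the units of the state.
- env.state(): the state, without advancing time (a new reading comes with each control period).
- env.capture(name): name is "side" or "top" or "wrist"; returns a dict with "frame" (420x560x3 uint8, blue, green, red), "z_map" (420x560 float32, m along the optical axis (not along the pixel's ray), 0 where there is no reading), "fx", "fy", "cx", "cy" (pixels), "distortion" ([k1, k2, p1, p2, k3] as OpenCV has them; the pictures are not rectified), "world_to_cam" (4x4, takes a point from world to camera coordinates); the wrist camera has in their place "mount" (4x4, takes a point from camera to tool coordinates, whose origin is the TCP and whose axes are the tool frame's). Camera axes: x right, y down, z forward; pixel columns grow to the right and rows downward; lengths in m; the calibration is good to about 2 mm. A picture is of the moment at which its call begins: read the wrist's pose just before it.
- env.hand_in(): hands the job in, once; it reports no verdict.
The state is a dict: "time_s": time; "joints": joint angles; "joint_vel": joint speeds; "effort": joint torques, N m; "tool_pos": TCP position; "tcp_rot": TCP orientation; "ft_force": force on the tool from outside, world axes, zero at the start; "torque": the same for the moment, N m; "gripper_width": opening from 0.0 (shut) to 1.0 (fully open).
Only numpy, scipy, OpenCV 4.12 (cv2) and the standard library are available. Lean on these libraries where they do the work, as an engineer would, in place of code of your own. Each camera call takes 0.05 s, during which the arm holds its last target.

TASK

The red wooden wheel has just been painted and must not be touched: pick up the forked lifter it lies on by its black handle, keep it level, and carry the wheel over to the green drying stand. Lower the fork around the stand's post so that the wheel is left lying centred on the green post, draw the fork out from under it, and lay the fork flat on the table, clear of the stand.

Things in the scene. Friction and masses are not known exactly. Their poses are not given: they have to be found in the camera images.
- fork: Loose lifter, 140 g, flat on table. Origin: underside, under wheel's middle; x along the prongs (away from robot, +-20 deg), z up. Plywood blade 4 thick, 82 wide (mm), two 12 wide prongs; slot 58 wide, closed at x -30, open at tips x +26. Black bar handle 20 wide (y), 36 tall (z 0 to 36), x -170 to -50; grip it firmly (40 N) at x -110, z 26, fingers closing along y.
- wheel: The red wheel with a pale hub: a loose disc 90 mm across, 10 mm thick, about 45 g, lying flat on the prongs within 4 mm of the fork's origin in plan. Its origin is the centre of its underside, z up. Wet paint: neither fingers nor arm may touch it.
- green_stand: Green drying stand, fixed: a round foot 90 mm across, 10 mm high, and an upright round post 36 mm across, its flat top 80 mm above the table. Origin: centre of its underside, z up. The post passes through the fork's slot with 11 mm to spare each side. Best reached with the prongs pointing away from the robot: the table on the robot's side of it is free.
- yellow_stand: A yellow stand of the same shape and size, fixed and empty, at least 200 mm from the green one: not the one to use. Origin: centre of its underside. (Other things, a wire spool, a cardboard tube 95 mm high, boxes and pencils, stand beyond the stands or at the table's sides, out of the way.)
Mind the look-alikes: they are no part of the job. Of the things that look like the green_stand, the middle-sized one is meant.

How it is judged:
By the outcome, as a careful person would: the job done as asked, in the order asked, and still so for the second after the job is handed in, with the robot touching nothing.
It also fails if it takes over 56 s, if anything falls off the work surface, if the arm or the gripper's body presses on something with over 40 N, if the wrist force passes 120 N, or if a joint passes its speed limit or range.

## Working session

There is one attempt and no reset: what is moved stays moved. The work goes in short steps, Python scripts to look and compute and a tool call to move; the robot and the scene stay as the last step left them, time stands still between calls to the robot, and variables do not carry over. Pictures are saved under pics/ and viewed, and the job is handed in when it is done.

Besides the shell and the picture viewer there is one more tool, called after "Request:" by a JSON object that holds its "name" and its "arguments". arm_command: Moves the arm, as the interface text tells. Its arguments: {"type":"object","properties":{"steps":{"type":"array","items":{"type":"array","items":{"type":"array","items":{"type":"number"}}}}},"required":["steps"]}

```bash
ls; mkdir -p pics; python3 - <<'E'
from rig import env
import cv2,pickle
print(env.state())
for n in("side","top","wrist"):
    c=env.capture(n); cv2.imwrite(f"pics/{n}0.png",c["frame"]); pickle.dump(c,open(f"{n}0.pkl","wb"))
    print(n,{k:v for k,v in c.items() if k not in("frame","z_map")})
E
```

```text
pics
{'time_s': 0.0, 'joints': array([-1.23965446,  0.31176098,  0.01398897,  1.51307092, -0.0043989 ,
        1.31920144, -0.027186  ]), 'joint_vel': array([-4.25202741e-05,  1.54627858e-04, -6.96141205e-04,  4.24270138e-04,
       -1.31411394e-03, -2.38518653e-03,  5.01680331e-04]), 'effort': array([-4.74824378e-05, -3.79920387e+01,  1.46012823e-01, -2.30595803e+01,
        1.21150134e-02,  1.35833194e-02, -1.57519889e-05]), 'tool_pos': array([0.20006432, 0.51153022, 0.2301961 ]), 'tcp_rot': array([ 2.59340837,  1.77053338, -0.00303519]), 'ft_force': array([-0.47683001,  0.02944472,  0.27716289]), 'torque': array([-0.04455721, -0.00188442, -0.01847335]), 'gripper_width': 0.9971678507013287}
side {'fx': 389.4209034067616, 'fy': 389.4209034067616, 'cx': 281.98829966793005, 'cy': 207.1726532827146, 'distortion': array([-0.01367131,  0.        ,  0.        ,  0.        ,  0.        ]), 'world_to_cam': array([[ 0.88296166, -0.46935886,  0.0089984 , -0.61546034],
       [-0.30274445, -0.58396565, -0.75321306,  0.21815253],
       [ 0.35878198,  0.66233404, -0.65771507,  0.62942014],
    
[... 358 characters left out ...]
, -0.20324944,  0.67518681],
       [ 0.20319189,  0.004998  , -0.97912618,  0.99157212],
       [ 0.        ,  0.        ,  0.        ,  1.        ]])}
wrist {'fx': 344.4981541078546, 'fy': 344.4981541078546, 'cx': 286.65229527737563, 'cy': 208.91583342365425, 'distortion': array([-0.06422883,  0.        ,  0.        ,  0.        ,  0.        ]), 'mount': array([[ 9.99999215e-01, -6.72908668e-04,  1.05662226e-03,
        -6.67057425e-04],
       [ 3.19891199e-04,  9.52682741e-01,  3.03966270e-01,
        -7.81855808e-02],
       [-1.21116733e-03, -3.03965693e-01,  9.52682208e-01,
        -1.43431872e-01],
       [ 0.00000000e+00,  0.00000000e+00,  0.00000000e+00,
         1.00000000e+00]])}
```

View pics/top0.png

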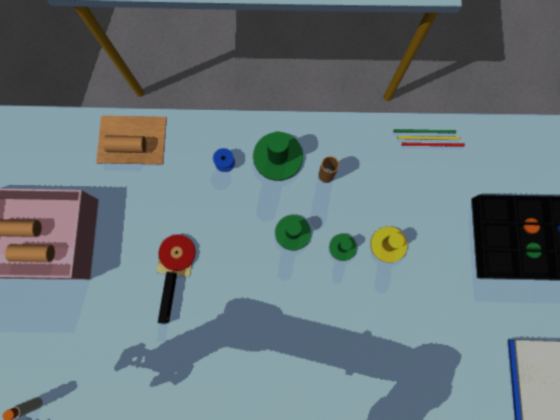

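View pics/side0.png

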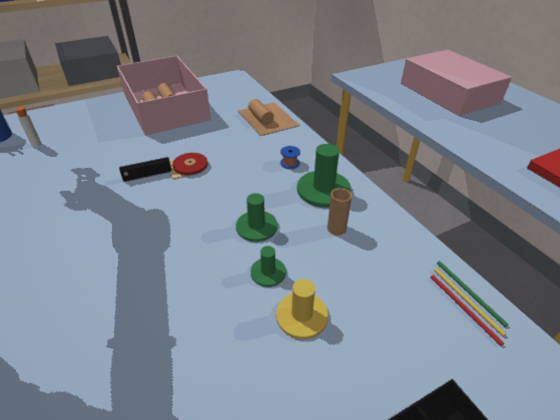

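View pics/wrist0.png

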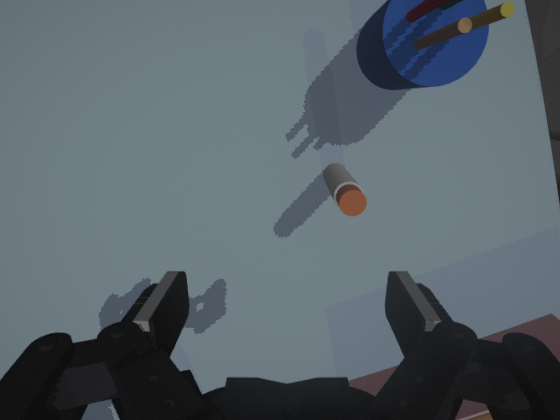

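The top view shows the wheel at about (177,253) with its handle running to (166,320). The green stands are at (278,155) large, (293,232) middle and (343,247) small. I'll now measure them by ray casting.

```bash
cat > h.py <<'E'
import numpy as np,cv2,pickle
from scipy.spatial.transform import Rotation as R
def cam2world(c,st=None):
    if "world_to_cam" in c: return np.linalg.inv(c["world_to_cam"])
    T=np.eye(4);T[:3,:3]=R.from_rotvec(st["tcp_rot"]).as_matrix();T[:3,3]=st["tool_pos"]
    return T@c["mount"]
def rays(c,uv,T):
    K=np.array([[c["fx"],0,c["cx"]],[0,c["fy"],c["cy"]],[0,0,1]])
    p=cv2.undistortPoints(np.asarray(uv,float).reshape(-1,1,2),K,c["distortion"]).reshape(-1,2)
    d=np.c_[p,np.ones(len(p))]
    return T[:3,3],d@T[:3,:3].T
def onplane(c,uv,z,T):
    o,d=rays(c,uv,T); return o+d*((z-o[2])/d[:,2])[:,None]
def cloud(c,mask,T):
    v,u=np.nonzero(mask&(c["z_map"]>0)); o,d=rays(c,np.c_[u,v],T)
    return o+d*c["z_map"][v,u][:,None]
def masks(c):
    hsv=cv2.cvtColor(c["frame"],cv2.COLOR_BGR2HSV);h,s,v=[hsv[...,i].astype(int) for i in range(3)]
    return dict(red=((h<6)|(h>174))&(s>180)&(v>60),green=(h>50)&(h<75)&(s>150)&(v>30),yellow=(h>22)&(h<35)&(s>180),black=(v<40))
def comps(m,amin=60):
    n,l,st,ce=cv2.connectedComponentsWithStats(m.astype(np.uint8))
    return [(l==i,st[i],ce[i]) for i in range(1,n) if st[i][4]>=amin]
def circ(P):
    A=np.c_[2*P[:,:2],np.ones(len(P))];s=np.linalg.lstsq(A,(P[:,:2]**2).sum(1),rcond=None)[0]
    return s[:2],np.sqrt(s[2]+s[0]**2+s[1]**2)
E
python3 - <<'E'
from h import *
for n in("top","side"):
    c=pickle.load(open(n+"0.pkl","rb"));T=cam2world(c);M=masks(c)
    for k in M:
        for m,s,ce in comps(M[k]):
            P=cloud(c,m,T)
            if len(P)<30: continue
            if P[:,0].min()<0.2 or np.ptp(P[:,0])>.3: continue
            print(n,k,s,ce.round(1),"med",np.median(P,0).round(4),"z95",np.percentile(P[:,2],[2,50,98]).round(4))
            zt=np.percentile(P[:,2],98)
            t=P[P[:,2]>zt-.004]; print("   top: mean",t.mean(0).round(4),"n",len(t), "mid",((t.min(0)+t.max(0))/2).round(4),"ext",np.ptp(t,axis=0).round(4), "bbox",((P.min(0)+P.max(0))/2).round(4),np.ptp(P,axis=0).round(4))
E
```

```text
top red [403 143  60   3  76] [435.1 144.1] med [ 0.8573 -0.3912  0.0066] z95 [0.0023 0.0066 0.0105]
   top: mean [ 0.8567 -0.3879  0.0084] n 39 mid [ 0.8565 -0.3756  0.0094] ext [0.0046 0.1491 0.0057] bbox [ 0.8571 -0.3781  0.0071] [0.0059 0.1542 0.0104]
top red [159 236  36  34 845] [176.7 252.6] med [0.5648 0.2603 0.013 ] z95 [0.0089 0.013  0.0176]
   top: mean [0.5669 0.26   0.0151] n 336 mid [0.5658 0.2609 0.0163] ext [0.0808 0.0851 0.0054] bbox [0.5661 0.2612 0.012 ] [0.0815 0.0857 0.0141]
top green [395 130  60   2  78] [419.7 130.8] med [ 0.8929 -0.3358  0.0064] z95 [0.0028 0.0064 0.0106]
   top: mean [ 0.8923 -0.3449  0.0084] n 35 mid [ 0.8924 -0.3538  0.009 ] ext [0.0034 0.1414 0.0043] bbox [ 0.893  -0.3596  0.0069] [0.0047 0.1531 0.0085]
top green [ 254  132   49   48 1783] [277.6 155.9] med [0.8044 0.0186 0.0145] z95 [0.0095 0.0145 0.1166]
   top: mean [0.8176 0.0207 0.1148] n 283 mid [0.8177 0.0204 0.1156] ext [0.049  0.0514 0.0057] bbox [0.815  0.0189 0.063 ] [0.12   0.1231 0.1109]
top green [276 216  34  34 917] [292.6 232.2] med [ 0.6163 -0.0203  0.0101] z95 [0.0052 0
[... 2539 characters left out ...]
06 ] z95 [0.0032 0.006  0.0083]
   top: mean [ 0.8572 -0.3881  0.0062] n 195 mid [ 0.8574 -0.3805  0.0067] ext [0.0062 0.1562 0.0048] bbox [ 0.8574 -0.3805  0.0057] [0.0062 0.1562 0.0068]
side black [120 158  51  23 650] [145.6 168.9] med [0.4589 0.2659 0.0245] z95 [0.0052 0.0245 0.0364]
   top: mean [0.4586 0.2705 0.0347] n 198 mid [0.459  0.2712 0.035 ] ext [0.1127 0.0277 0.0051] bbox [0.4589 0.2701 0.0204] [0.1139 0.0299 0.0342]
side black [ 390  380   97   40 1961] [442.4 406.1] med [ 0.7026 -0.4843  0.0198] z95 [0.0013 0.0198 0.0443]
   top: mean [ 0.6813 -0.4843  0.0429] n 342 mid [ 0.6621 -0.5006  0.0436] ext [0.1117 0.0602 0.0064] bbox [ 0.6623 -0.5006  0.0229] [0.1121 0.0602 0.0478]
```

```bash
cat > m.py <<'E'
from h import *
def top_measure(c,T,zw=.014,zh=.036,zs=.08):
    M=masks(c); out={}
    # wheel: largest red blob nearest expected
    return M
E
python3 - <<'E'
from h import *
st_R=R.from_rotvec([2.59340837,1.77053338,-0.00303519]).as_matrix();print(st_R.round(3))
for n in("top","side"):
    c=pickle.load(open(n+"0.pkl","rb"));T=cam2world(c)
    hsv=cv2.cvtColor(c["frame"],cv2.COLOR_BGR2HSV);h,s,v=[hsv[...,i].astype(int) for i in range(3)]
    Z=np.full(h.shape,9.);XY=np.zeros(h.shape+(2,))
    vv,uu=np.nonzero(c["z_map"]>0);P=cloud(c,np.ones(h.shape,bool),T);Z[vv,uu]=P[:,2];XY[vv,uu]=P[:,:2]
    near=lambda x,y,r:np.hypot(XY[...,0]-x,XY[...,1]-y)<r
    # wheel outline at z=.014 incl hub
    m=near(.566,.261,.07)&((h<8)|(h>172))&(s>150)
    cs=max(cv2.findContours(m.astype(np.uint8),0,1)[0],key=cv2.contourArea)
    hull=cv2.convexHull(cs)[:,0]
    for z in(.012,.014):
        Q=onplane(c,hull,z,T);print(n,"wheel",z,circ(Q),len(hull))
    # handle top
    m=(v<60)&near(.459,.273,.08)&(Z>.028)&(Z<.05)
    Q=cloud(c,m,T);ct=onplane(c,max(cv2.findContours(m.astype(np.uint8),0,1)[0],key=cv2.contourArea)[:,0],.036,T)
    r=cv2.minAreaRect((ct[:,:2]*1000).astype(np.float32));print("handle",r,"z",np.median(Q[:,2]))
    q=ct[:,:2]-ct[:,:2].mean(0);w=np.linalg.svd(q)[2][0];print("pca",np.degrees(np.arctan2(w[1],w[0])),Q.mean(0))
    for nm,x,y in(("green",.622,-.0205),("yellow",.597,-.257)):
        m=near(x,y,.03)&(s>120)&(Z>.07)&(Z<.092)
        cn=max(cv2.findContours(m.astype(np.uint8),0,1)[0],key=cv2.contourArea)[:,0]
        print(nm,circ(onplane(c,cn,.08,T)),m.sum(),"z",np.median(Z[m]))
        m=near(x,y,.06)&(s>120)&(Z<.03)&(Z>.003)
        print("  foot",circ(onplane(c,cv2.convexHull(cv2.findNonZero(m.astype(np.uint8)))[:,0],.008,T)))
E
```

```text
[[ 0.364  0.931 -0.001]
 [ 0.931 -0.364 -0.002]
 [-0.002  0.    -1.   ]]
top wheel 0.012 (array([0.56620917, 0.26138388]), np.float64(0.04350219921924056)) 22
top wheel 0.014 (array([0.56601459, 0.26091363]), np.float64(0.04342282297416478)) 22
handle ((459.7118835449219, 272.9673767089844), (19.50641441345215, 116.50788116455078), 84.62145233154297) z 0.03491373692756716
pca 174.463789860206 [0.45857972 0.27364009 0.03478211]
green (array([ 0.62184559, -0.0201778 ]), np.float64(0.017193183612011786)) 192 z 0.07909664148002016
  foot (array([ 0.62186783, -0.02121641]), np.float64(0.04325755177156565))
yellow (array([ 0.596791  , -0.25620238]), np.float64(0.01829521241402255)) 221 z 0.0788522609465252
  foot (array([ 0.59655096, -0.25741846]), np.float64(0.04352658601516728))
side wheel 0.012 (array([0.56614103, 0.25784653]), np.float64(0.04524698279495004)) 20
side wheel 0.014 (array([0.56550275, 0.25492186]), np.float64(0.045088730248566807)) 20
handle ((458.7115478515625, 265.2701721191406), (26.44765853881836, 115.14107513427734), 84.45211791992188) z 0.034247794143298815
pca 174.28809856184958 [0.45775858 0.26958021 0.03358329]
green (array([ 0.61970878, -0.02812495]), np.float64(0.018748152810988846)) 189 z 0.07852229610487582
  foot (array([ 0.62160811, -0.02414173]), np.float64(0.04380051805749276))
yellow (array([ 0.59529806, -0.2617242 ]), np.float64(0.018633649133630976)) 377 z 0.07834844050385048
  foot (array([ 0.59693122, -0.25942174]), np.float64(0.044211349629608106))
```

Request:
{"name": "arm_command", "arguments": {"steps": [[[-0.012,0.033,0.005,0,0,-2,1],[-0.025,0.065,0.01,0,0,-4,1],[-0.038,0.098,0.02,0,0,-6,1],[-0.051,0.131,0.03,0,0,-8,1],[-0.064,0.164,0.04,0,0,-10,1],[-0.077,0.197,0.05,0,0,-12,1],[-0.09,0.23,0.06,0,0,-14,1],[-0.103,0.263,0.07,0,0,-16,1],[-0.116,0.296,0.07,0,0,-16,1],[-0.128,0.328,0.07,0,0,-16,1]]]}}

```text
time_s: 0.98
tool_pos: [0.4595, 0.2714, 0.1602]
tcp_rot: [-2.323, -2.115, 0.004]
ft_force: [1.6, 1.0, -0.0]
gripper_width: 1.003
```

Request:
{"name": "arm_command", "arguments": {"steps": [[[0,0,0,0,0,0,1],[0,0,0,0,0,0,1]]]}}

```text
time_s: 1.15
tool_pos: [0.461, 0.2707, 0.1609]
tcp_rot: [2.329, 2.107, -0.001]
ft_force: [0.1, 1.0, 0.1]
gripper_width: 1.001
```

```bash
python3 - <<'E'
from rig import env
from h import *
s=env.state();c=env.capture("wrist");pickle.dump((c,s),open("w1.pkl","wb"));cv2.imwrite("pics/w1.png",c["frame"])
print(s["time_s"],s["tool_pos"],R.from_rotvec(s["tcp_rot"]).as_matrix().round(3),s["ft_force"])
E
```

```text
1.15 [0.46099049 0.27065864 0.16090272] [[ 0.1    0.995  0.   ]
 [ 0.995 -0.1   -0.001]
 [-0.001  0.    -1.   ]] [0.12247046 0.98013603 0.11817545]
```

View pics/w1.png

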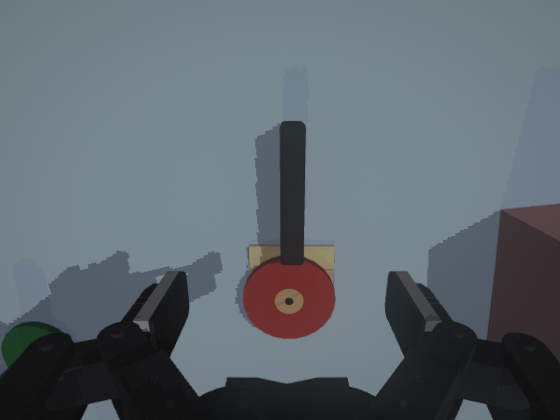

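The wrist view shows the handle from (292,121) to (292,264), the blade edge at row 245 and the wheel centred near (289,298). The fingers sit on either side of it. I'll measure from this view.

```bash
cat > wm.py <<'E'
from h import *
def wrist_measure(c,s,zh=.036,zw=.014,zb=.004):
    T=cam2world(c,s)
    hsv=cv2.cvtColor(c["frame"],cv2.COLOR_BGR2HSV);h,sa,v=[hsv[...,i].astype(int) for i in range(3)]
    red=((h<6)|(h>174))&(sa>170)&(v>90)
    red[:,430:]=0
    cn=max(cv2.findContours(red.astype(np.uint8),0,1)[0],key=cv2.contourArea)
    hull=cv2.convexHull(cn)[:,0]; Q=onplane(c,hull,zw,T);print("wheel",circ(Q),len(hull))
    hub=(h>8)&(h<28)&(sa>60)
    hub&=cv2.fillConvexPoly(np.zeros(h.shape,np.uint8),hull,1)>0
    k=max(comps(hub,30),key=lambda a:a[1][4]);e=cv2.minEnclosingCircle(cv2.findNonZero(k[0].astype(np.uint8)))
    print("hub",e,onplane(c,[e[0]],zw,T)[0])
    b=(v<50);b[:100]=0;b[270:]=0;b[:,:240]=0;b[:,345:]=0
    k=max(comps(b),key=lambda a:a[1][4])[0]
    pts=[]
    for r in range(135,245,4):
        u=np.nonzero(k[r])[0]
        if len(u): pts.append([(u.min()+u.max())/2,r,u.min(),u.max()])
    pts=np.array(pts); C=onplane(c,pts[:,:2],zh,T)
    L=onplane(c,pts[:,[2,1]],zh,T);Rr=onplane(c,pts[:,[3,1]],zh,T);print("width",np.median(np.linalg.norm(L-Rr,axis=1)))
    f=cv2.fitLine(C[:,:2].astype(np.float32),cv2.DIST_HUBER,0,.01,.01).ravel();print("line",f,"yaw",np.degrees(np.arctan(f[1]/f[0])))
    vv,uu=np.nonzero(k); i=np.argmin(vv);j=np.argmax(vv)
    E=onplane(c,[[np.median(uu[vv==vv.min()]),vv.min()],[np.median(uu[vv==vv.max()]),vv.max()]],zh,T);print("ends",E)
    P=cloud(c,k,T);print("handle z",np.percentile(P[:,2],[10,50,90]));P=cloud(c,red,T);print("wheel z",np.percentile(P[:,2],[10,50,90]))
E
python3 - <<'E'
from wm import *
c,s=pickle.load(open("w1.pkl","rb"));wrist_measure(c,s)
E
```

```text
Traceback (most recent call last):
  File "wm.py", line 7, in wrist_measure
    cn=max(cv2.findContours(red.astype(np.uint8),0,1)[0],key=cv2.contourArea)
ValueError: max() iterable argument is empty
```

```bash
sed -i 's/(h<6)|(h>174))&(sa>170)&(v>90)/(h<6)|(h>174))\&(sa>140)\&(v>60)/' wm.py; python3 - <<'E'
from wm import *
c,s=pickle.load(open("w1.pkl","rb"))
print(cv2.cvtColor(c["frame"],cv2.COLOR_BGR2HSV)[[320,290,300,200],[289,260,278,292]])
wrist_measure(c,s)
E
```

```text
[[  0 153 112]
 [  0 151 110]
 [ 16  97 134]
 [105  33  46]]
wheel (array([0.56793876, 0.261376  ]), np.float64(0.04388164640167238)) 37
hub ((288.5, 301.0), 14.080227851867676) [0.56901836 0.26115835 0.014     ]
width 0.01794925422124951
line [ 0.99481034 -0.10174648  0.45101637  0.27569327] yaw -5.839749
ends [[0.40487077 0.27151862 0.036     ]
 [0.51844363 0.26908609 0.036     ]]
handle z [0.03572405 0.03667138 0.03762147]
wheel z [0.0142055  0.01502784 0.01586463]
```

Request:
{"name": "arm_command", "arguments": {"steps": [[[0.003,-0.002,0.025,0,0,0,1],[0.003,-0.002,0.055,0,0,0,1],[0.003,-0.002,0.085,0,0,0,1],[0.003,-0.002,0.115,0,0,0,1],[0.003,-0.002,0.14,0,0,0,1],[0.003,-0.002,0.15,0,0,0,1],[0.003,-0.002,0.154,0,0,0,1],[0.003,-0.002,0.154,0,0,0,1]]]}}

```text
time_s: 1.87
tool_pos: [0.4565, 0.2778, 0.007]
tcp_rot: [-2.32, -2.117, 0.001]
ft_force: [-1.0, 0.1, 1.5]
gripper_width: 1.001
```

Request:
{"name": "arm_command", "arguments": {"steps": [[[0,0,0,0,0,0,0.5],[0,0,0,0,0,0,0.1],[0,0,0,0,0,0,-0.2],[0,0,0,0,0,0,-0.4],[0,0,0,0,0,0,-0.6],[0,0,0,0,0,0,-0.8],[0,0,0,0,0,0,-1],[0,0,0,0,0,0,-1],[0,0,0,0,0,0,-1],[0,0,0,0,0,0,-1]]]}}

```text
time_s: 2.7
tool_pos: [0.4582, 0.277, 0.0082]
tcp_rot: [2.323, 2.115, 0.002]
ft_force: [-0.7, -0.6, 5.6]
gripper_width: 0.226
```

```bash
python3 - <<'E'
from rig import env
from h import *
s=env.state();c=env.capture("wrist");pickle.dump((c,s),open("w2.pkl","wb"));cv2.imwrite("pics/w2.png",c["frame"])
print(s["time_s"],s["tool_pos"],R.from_rotvec(s["tcp_rot"]).as_matrix().round(3),s["ft_force"],s["gripper_width"])
E
```

```text
2.7 [0.45818109 0.27704928 0.00815236] [[ 0.094  0.996  0.001]
 [ 0.996 -0.094  0.001]
 [ 0.001  0.001 -1.   ]] [-0.7380454  -0.58565793  5.63555788] 0.22596808595609652
```

View pics/w2.png

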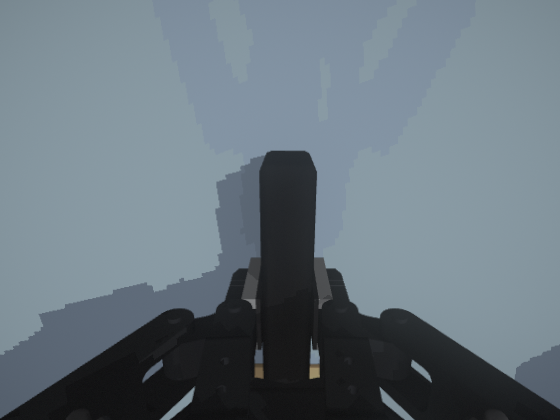

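The fingers have closed on the handle (opening 0.226, about 19 mm), centred in the view at (288,220). I'll lift gently.

Request:
{"name": "arm_command", "arguments": {"steps": [[[0,0,-0.001,0,0,0,-1],[0,0,-0.003,0,0,0,-1],[0,0,-0.006,0,0,0,-1],[0,0,-0.01,0,0,0,-1],[0,0,-0.015,0,0,0,-1],[0,0,-0.02,0,0,0,-1],[0,0,-0.025,0,0,0,-1],[0,0,-0.028,0,0,0,-1],[0,0,-0.03,0,0,0,-1],[0,0,-0.03,0,0,0,-1]]]}}

```text
time_s: 3.58
tool_pos: [0.4578, 0.277, 0.038]
tcp_rot: [2.323, 2.115, 0.002]
ft_force: [-0.1, -0.2, -1.6]
gripper_width: 0.223
```

```bash
python3 - <<'E'
from rig import env
from h import *
s=env.state();print(s["time_s"],s["tool_pos"],R.from_rotvec(s["tcp_rot"]).as_matrix().round(4),s["ft_force"],s["torque"],s["gripper_width"])
for n in("side","top"):
    c=env.capture(n);pickle.dump((c,s),open(n+"3.pkl","wb"));cv2.imwrite(f"pics/{n}3.png",c["frame"])
a=cv2.imread("pics/side3.png")[100:250,80:330];b=cv2.imread("pics/top3.png")[180:340,100:350]
cv2.imwrite("pics/c3.png",np.vstack([cv2.resize(a,None,fx=2,fy=2,interpolation=2),cv2.resize(b[:150],None,fx=2,fy=2)]))
E
```

```text
3.5833 [0.45784701 0.27703174 0.03796887] [[ 9.330e-02  9.956e-01  1.000e-03]
 [ 9.956e-01 -9.330e-02  7.000e-04]
 [ 8.000e-04  1.000e-03 -1.000e+00]] [-0.05650209 -0.24933363 -1.6059215 ] [ 0.05862539  0.14022359 -0.07406604] 0.22256367981895284
```

View pics/c3.png

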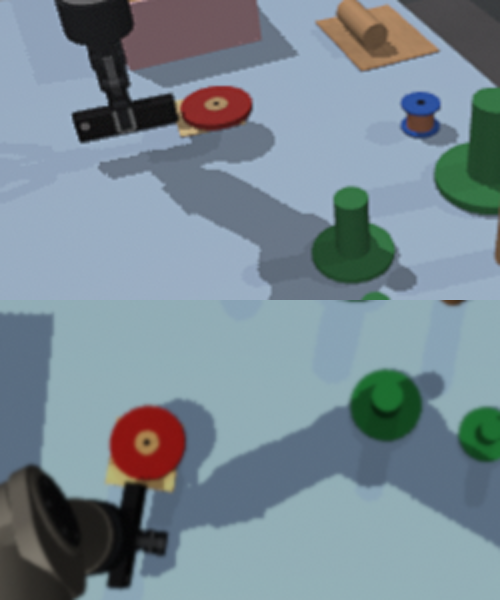

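The fork is up with the wheel lying on it, and the weight reads about 1.8 N, as expected. I'll carry on up.

Request:
{"name": "arm_command", "arguments": {"steps": [[[0,0,-0.002,0,0,0,-1],[0,0,-0.006,0,0,0,-1],[0,0,-0.013,0,0,0,-1],[0,0,-0.023,0,0,0,-1],[0,0,-0.035,0,0,0,-1],[0,0,-0.047,0,0,0,-1],[0,0,-0.059,0,0,0,-1],[0,0,-0.069,0,0,0,-1],[0,0,-0.076,0,0,0,-1],[0,0,-0.08,0,0,0,-1]]]}}

```text
time_s: 4.52
tool_pos: [0.4581, 0.2772, 0.1189]
tcp_rot: [2.323, 2.115, 0.004]
ft_force: [0.5, 0.0, -2.5]
gripper_width: 0.227
```

Request:
{"name": "arm_command", "arguments": {"steps": [[[0,0,0,0,0,0,-1],[0,0,0,0,0,0,-1]]]}}

```text
time_s: 4.68
tool_pos: [0.4573, 0.2767, 0.1172]
tcp_rot: [-2.323, -2.115, 0.0]
ft_force: [-0.3, 0.0, -1.7]
gripper_width: 0.226
```

```bash
cat > look.py <<'E'
from rig import env
from h import *
import sys
def wheelz(c,T,tag):
    hsv=cv2.cvtColor(c["frame"],cv2.COLOR_BGR2HSV);h,sa,v=[hsv[...,i].astype(int) for i in range(3)]
    red=((h<6)|(h>174))&(sa>140)&(v>50)
    best=None
    for m,s,ce in comps(red,60):
        P=cloud(c,m,T)
        if len(P)<40: continue
        q=np.median(P,0)
        if q[0]<.85 and np.ptp(P[:,0])<.12 and np.hypot(*(q[:2]-[.55,.12]))<.3: best=(m,P) if best is None or m.sum()>best[0].sum() else best
    m,P=best
    A=np.c_[P[:,:2]-P[:,:2].mean(0),np.ones(len(P))];k=np.linalg.lstsq(A,P[:,2],rcond=None)[0]
    z=np.median(P[:,2])
    hull=cv2.convexHull(cv2.findNonZero(m.astype(np.uint8)))[:,0]
    print(tag,"wheel topz",z.round(4),"slopes deg x,y",np.degrees(k[:2]).round(2),"circle",circ(onplane(c,hull,z,T)), "n",m.sum())
    ctr=hull.mean(0)
    return z
def go(tag):
    s=env.state();Rm=R.from_rotvec(s["tcp_rot"]).as_matrix()
    print(s["time_s"],"pos",s["tool_pos"].round(4),"yaw y-axis",np.degrees(np.arctan2(Rm[1,1],Rm[0,1])).round(2),"tilt",Rm[:2,2].round(4),"F",s["ft_force"].round(2),"T",s["torque"].round(3),s["gripper_width"])
    for n in("top","side"):
        c=env.capture(n);pickle.dump((c,s),open(f"{n}{tag}.pkl","wb"));cv2.imwrite(f"pics/{n}{tag}.png",c["frame"])
        try: wheelz(c,cam2world(c),n)
        except Exception as e: print(n,e)
    a=cv2.imread(f"pics/side{tag}.png")[60:360,60:460];b=cv2.imread(f"pics/top{tag}.png")[120:360,80:480]
    cv2.imwrite(f"pics/c{tag}.png",np.hstack([np.vstack([a,b])]))
if __name__=="__main__": go(sys.argv[1])
E
python3 look.py 4
```

```text
4.6833 pos [0.4573 0.2767 0.1172] yaw y-axis -5.35 tilt [-0.0002 -0.0001] F [-0.32  0.03 -1.65] T [-0.011  0.049 -0.011] 0.22649001928333942
top wheel topz 0.122 slopes deg x,y [-0.19  0.07] circle (array([0.56553994, 0.26220815]), np.float64(0.04328974960527533)) n 1077
side wheel topz 0.1213 slopes deg x,y [0.32 1.27] circle (array([0.56562128, 0.25590772]), np.float64(0.046857242633839453)) n 559
```

View pics/c4.png

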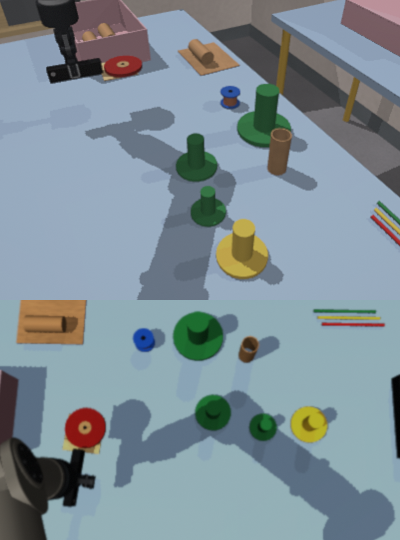

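Request:
{"name": "arm_command", "arguments": {"steps": [[[-0.001,0.0003,0,0,0,0,-1],[-0.0034,0.001,0,0,0,0,-1],[-0.0072,0.0021,0,0,0,0,-1],[-0.0125,0.0037,0,0,0,0,-1],[-0.0192,0.0057,0,0,0,0,-1],[-0.0268,0.008,0,0,0,0,-1],[-0.0354,0.0106,0,0,0,0,-1],[-0.045,0.0134,0,0,0,0,-1],[-0.0546,0.0163,0,0,0,0,-1],[-0.0642,0.0192,0,0,0,0,-1]]]}}

```text
time_s: 5.62
tool_pos: [0.4709, 0.2096, 0.1174]
tcp_rot: [2.323, 2.114, -0.0]
ft_force: [0.0, -0.1, -1.9]
gripper_width: 0.223
```

Request:
{"name": "arm_command", "arguments": {"steps": [[[-0.0096,0.0029,0,0,0,0,-1],[-0.0192,0.0057,0,0,0,0,-1],[-0.0287,0.0086,0,0,0,0,-1],[-0.0383,0.0114,0,0,0,0,-1],[-0.0479,0.0143,0,0,0,0,-1],[-0.0575,0.0172,0,0,0,0,-1],[-0.0671,0.02,0,0,0,0,-1],[-0.0766,0.0229,0,0,0,0,-1],[-0.0862,0.0257,0,0,0,0,-1],[-0.0958,0.0286,0,0,0,0,-1]]]}}

```text
time_s: 6.45
tool_pos: [0.4903, 0.112, 0.1173]
tcp_rot: [2.323, 2.115, 0.0]
ft_force: [0.7, -0.9, -3.1]
gripper_width: 0.224
```

Request:
{"name": "arm_command", "arguments": {"steps": [[[-0.0096,0.0029,0,0,0,0,-1],[-0.0192,0.0057,0,0,0,0,-1],[-0.0287,0.0086,0,0,0,0,-1],[-0.0383,0.0114,0,0,0,0,-1],[-0.0479,0.0143,0,0,0,0,-1],[-0.0575,0.0172,0,0,0,0,-1],[-0.0671,0.02,0,0,0,0,-1],[-0.0757,0.0226,0,0,0,0,-1],[-0.0834,0.0249,0,0,0,0,-1],[-0.0901,0.0269,0,0,0,0,-1]]]}}

```text
time_s: 7.28
tool_pos: [0.5087, 0.0197, 0.1173]
tcp_rot: [2.323, 2.115, -0.0]
ft_force: [0.2, -0.5, -1.2]
gripper_width: 0.224
```

Request:
{"name": "arm_command", "arguments": {"steps": [[[-0.0057,0.0017,0,0,0,0,-1],[-0.0105,0.0031,0,0,0,0,-1],[-0.0153,0.0046,0,0,0,0,-1],[-0.0192,0.0057,0,0,0,0,-1],[-0.022,0.0066,0,0,0,0,-1],[-0.024,0.0072,0,0,0,0,-1],[-0.025,0.0075,0,0,0,0,-1],[-0.026,0.0077,0,0,0,0,-1],[-0.026,0.0077,0,0,0,0,-1],[-0.026,0.0077,0,0,0,0,-1]]]}}

```text
time_s: 8.12
tool_pos: [0.5137, -0.0056, 0.1173]
tcp_rot: [-2.322, -2.115, -0.0]
ft_force: [-0.3, -0.3, -1.6]
gripper_width: 0.224
```

```bash
python3 look.py 5
```

```text
8.1167 pos [ 0.5137 -0.0056  0.1173] yaw y-axis -5.34 tilt [-0.      0.0002] F [-0.25 -0.33 -1.6 ] T [0.041 0.028 0.019] 0.22379355704406426
top wheel topz 0.1219 slopes deg x,y [-124.6    10.44] circle (array([ 0.62587034, -0.01940313]), np.float64(0.04107322991673134)) n 764
side wheel topz 0.1216 slopes deg x,y [0.34 1.01] circle (array([ 0.62108882, -0.02382114]), np.float64(0.045376853842541205)) n 951
```

View pics/c5.png

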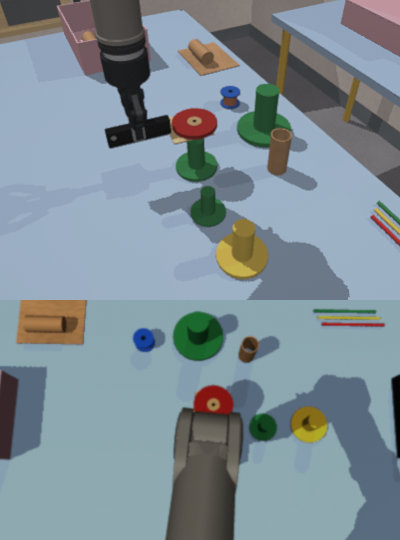

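```bash
cat > tri.py <<'E'
from h import *
def hubc(c,T,guess,r=.03):
    hsv=cv2.cvtColor(c["frame"],cv2.COLOR_BGR2HSV);h,sa,v=[hsv[...,i].astype(int) for i in range(3)]
    m=(h>8)&(h<26)&(sa>60)&(sa<200)
    best=[]
    for k,s,ce in comps(m,12):
        P=cloud(c,k,T)
        if len(P) and np.linalg.norm(np.median(P,0)-guess)<r: best.append((k,s,ce))
    k=max(best,key=lambda a:a[1][4])
    hull=cv2.convexHull(cv2.findNonZero(k[0].astype(np.uint8)))[:,0]
    return cv2.minAreaRect(hull.astype(np.float32))[0],k[1]
def postc(c,T,x,y):
    hsv=cv2.cvtColor(c["frame"],cv2.COLOR_BGR2HSV);s=hsv[...,1]
    vv,uu=np.nonzero(c["z_map"]>0);P=cloud(c,np.ones(s.shape,bool),T);Z=np.full(s.shape,9.);D=Z.copy();Z[vv,uu]=P[:,2];D[vv,uu]=np.hypot(P[:,0]-x,P[:,1]-y)
    m=(D<.03)&(s>120)&(Z>.076)&(Z<.092)
    m=cv2.morphologyEx(m.astype(np.uint8),cv2.MORPH_OPEN,np.ones((3,3),np.uint8))
    hull=cv2.convexHull(cv2.findNonZero(m)); 
    return cv2.fitEllipse(hull)
def tri(r):
    A=np.zeros((3,3));b=np.zeros(3)
    for o,d in r:
        d=d/np.linalg.norm(d);M=np.eye(3)-np.outer(d,d);A+=M;b+=M@o
    p=np.linalg.solve(A,b);res=[np.linalg.norm((np.eye(3)-np.outer(d,d)/(d@d))@(p-o)) for o,d in r]
    return p,res
E
python3 - <<'E'
from tri import *
rp=[];
for n in("top","side"):
    c=pickle.load(open(n+"0.pkl","rb"));T=cam2world(c);e=postc(c,T,.622,-.022);print(n,e)
    o,d=rays(c,[e[0]],T);rp.append((o,d[0]));print(" on .08",onplane(c,[e[0]],.08,T))
print("post",tri(rp))
for tag,g in(("4",[.566,.261,.12]),("5",[.622,-.02,.122])):
    rw=[]
    for n in("top","side"):
        c,s=pickle.load(open(n+tag+".pkl","rb"));T=cam2world(c);e=hubc(c,T,np.array(g));print(n,e)
        o,d=rays(c,[e[0]],T);rw.append((o,d[0]));print("  on .122",onplane(c,[e[0]],.1215,T))
    print(tag,"hub",tri(rw))
E
```

```text
top ((292.5216064453125, 227.1903533935547), (14.103718757629395, 14.91158676147461), 138.83290100097656)
 on .08 [[ 0.62244096 -0.01922736  0.08      ]]
side ((254.77674865722656, 199.5456085205078), (11.385427474975586, 17.361106872558594), 82.1954574584961)
 on .08 [[ 0.620857   -0.02522735  0.08      ]]
post (array([ 0.62332887, -0.01935774,  0.0746572 ]), [np.float64(4.2507394692773823e-05), np.float64(4.2507394692788664e-05)])
top ((164.5, 247.0), array([159, 241,  12,  13, 130], dtype=int32))
  on .122 [[0.56667104 0.26307711 0.1215    ]]
side ((182.5, 123.5), array([177, 121,  12,   6,  56], dtype=int32))
  on .122 [[0.56749993 0.26480674 0.1215    ]]
4 hub (array([0.56679312, 0.26273407, 0.12264672]), [np.float64(0.0002495704055254738), np.float64(0.0002495704055254284)])
top ((292.7500305175781, 224.25003051757812), array([287, 218,  13,  13, 127], dtype=int32))
  on .122 [[ 0.62250167 -0.01872532  0.1215    ]]
side ((254.0, 180.5), array([247, 176,  15,  10, 105], dtype=int32))
  on .122 [[ 0.62446794 -0.01750239  0.1215    ]]
5 hub (array([ 0.62304842, -0.01890962,  0.12270762]), [np.float64(0.0007652804856242976), np.float64(0.0007652804856243844)])
```

Request:
{"name": "arm_command", "arguments": {"steps": [[[-0.0005,0,0.001,0,0,0,-1],[-0.001,0,0.003,0,0,0,-1],[-0.001,0,0.006,0,0,0,-1],[-0.001,0,0.01,0,0,0,-1],[-0.001,0,0.014,0,0,0,-1],[-0.001,0,0.018,0,0,0,-1],[-0.001,0,0.021,0,0,0,-1],[-0.001,0,0.023,0,0,0,-1],[-0.001,0,0.024,0,0,0,-1],[-0.001,0,0.024,0,0,0,-1]]]}}

```text
time_s: 9.05
tool_pos: [0.5135, -0.0068, 0.093]
tcp_rot: [-2.323, -2.115, 0.001]
ft_force: [-0.4, 0.2, -1.5]
gripper_width: 0.223
```

```bash
python3 look.py 6; python3 - <<'E'
from tri import *
rw=[]
for n in("top","side"):
    c,s=pickle.load(open(n+"6.pkl","rb"));T=cam2world(c);e=hubc(c,T,np.array([.622,-.02,.098]));print(n,e)
    o,d=rays(c,[e[0]],T);rw.append((o,d[0]));print("  on .098",onplane(c,[e[0]],.098,T))
print("hub",tri(rw))
a=cv2.imread("pics/side6.png")[110:250,170:320];b=cv2.imread("pics/top6.png")[180:290,230:380]
cv2.imwrite("pics/d6.png",np.vstack([cv2.resize(x,None,fx=2.3,fy=2.3,interpolation=2) for x in(a,b)]))
E
```

```text
9.05 pos [ 0.5135 -0.0068  0.093 ] yaw y-axis -5.36 tilt [-0.0005 -0.    ] F [-0.35  0.18 -1.49] T [-0.003  0.07  -0.014] 0.22255050228197484
top wheel topz 0.0977 slopes deg x,y [-121.94   12.28] circle (array([ 0.6229377 , -0.02048714]), np.float64(0.04240310712075657)) n 755
side wheel topz 0.0975 slopes deg x,y [0.25 1.08] circle (array([ 0.62137401, -0.02506185]), np.float64(0.04525237321749016)) n 937
top ((293.5, 226.0), array([288, 220,  12,  13, 120], dtype=int32))
  on .098 [[ 0.62237441 -0.02102079  0.098     ]]
side ((254.5, 190.5), array([248, 186,  14,  10, 103], dtype=int32))
  on .098 [[ 0.62374206 -0.01930159  0.098     ]]
hub (array([ 0.62252594, -0.02109609,  0.09959048]), [np.float64(0.00041812136257439946), np.float64(0.00041812136257444137)])
```

View pics/d6.png

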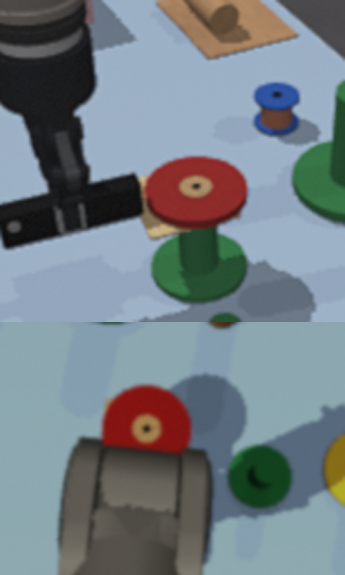

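The side view shows the post directly under the wheel's middle, and the measured offset is within about 1 mm. I'll lower around the post.

Request:
{"name": "arm_command", "arguments": {"steps": [[[0,0,0.002,0,0,0,-1],[0,0,0.004,0,0,0,-1],[0,0,0.006,0,0,0,-1],[0,0,0.008,0,0,0,-1],[0,0,0.01,0,0,0,-1],[0,0,0.012,0,0,0,-1],[0,0,0.014,0,0,0,-1],[0,0,0.017,0,0,0,-1],[0,0,0.02,0,0,0,-1],[0,0,0.023,0,0,0,-1]]]}}

```text
time_s: 9.98
tool_pos: [0.5136, -0.0068, 0.07]
tcp_rot: [2.323, 2.115, 0.0]
ft_force: [0.2, 0.5, -1.2]
gripper_width: 0.225
```

```bash
python3 look.py 7; python3 - <<'E'
from tri import *
rw=[]
for n in("top","side"):
    c,s=pickle.load(open(n+"7.pkl","rb"));T=cam2world(c);e=hubc(c,T,np.array([.622,-.02,.09]));print(n,e)
    o,d=rays(c,[e[0]],T);rw.append((o,d[0]));print("  on .09",onplane(c,[e[0]],.09,T))
print("hub",tri(rw))
a=cv2.imread("pics/side7.png")[110:250,170:320];b=cv2.imread("pics/top7.png")[180:290,230:380]
cv2.imwrite("pics/d7.png",np.vstack([cv2.resize(x,None,fx=2.3,fy=2.3,interpolation=2) for x in(a,b)]))
E
```

```text
9.9833 pos [ 0.5136 -0.0068  0.07  ] yaw y-axis -5.35 tilt [0. 0.] F [ 0.17  0.45 -1.16] T [ 0.053  0.045 -0.015] 0.2248698622770162
top wheel topz 0.0891 slopes deg x,y [-95.93   9.12] circle (array([ 0.62285626, -0.02053488]), np.float64(0.04273282543495547)) n 801
side wheel topz 0.0887 slopes deg x,y [0.26 0.89] circle (array([ 0.62119847, -0.02518639]), np.float64(0.045418646085060216)) n 927
top ((293.0, 226.5), array([287, 221,  13,  12, 120], dtype=int32))
  on .09 [[ 0.6224806  -0.02008253  0.09      ]]
side ((254.5, 194.0), array([248, 190,  14,   9, 105], dtype=int32))
  on .09 [[ 0.62296172 -0.02027136  0.09      ]]
hub (array([ 0.62274188, -0.02015335,  0.08991547]), [np.float64(0.0002538982858997035), np.float64(0.00025389828589980455)])
```

View pics/d7.png

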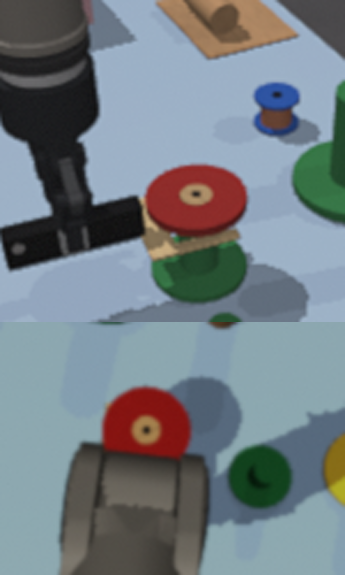

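The wheel now rests on the post (top at 0.089 to 0.090 m) and the blade is below it. I'll lower 20 mm more, then draw straight back along the prongs.

Request:
{"name": "arm_command", "arguments": {"steps": [[[0,0,0.004,0,0,0,-1],[0,0,0.008,0,0,0,-1],[0,0,0.012,0,0,0,-1],[0,0,0.016,0,0,0,-1],[0,0,0.019,0,0,0,-1],[0,0,0.02,0,0,0,-1],[0,0,0.02,0,0,0,-1]]]}}

```text
time_s: 10.67
tool_pos: [0.5133, -0.0069, 0.0499]
tcp_rot: [-2.322, -2.115, 0.001]
ft_force: [-0.6, 0.1, 0.1]
gripper_width: 0.227
```

Request:
{"name": "arm_command", "arguments": {"steps": [[[0,-0.003,0,0,0,0,-1],[0,-0.008,0,0,0,0,-1],[0,-0.015,0,0,0,0,-1],[0,-0.023,0,0,0,0,-1],[0,-0.031,0,0,0,0,-1],[0,-0.039,0,0,0,0,-1],[0,-0.047,0,0,0,0,-1],[0,-0.055,0,0,0,0,-1],[0,-0.063,0,0,0,0,-1],[0,-0.071,0,0,0,0,-1]]]}}

```text
time_s: 11.5
tool_pos: [0.4421, -0.0001, 0.0504]
tcp_rot: [2.323, 2.115, 0.0]
ft_force: [0.7, -0.4, -1.6]
gripper_width: 0.224
```

Request:
{"name": "arm_command", "arguments": {"steps": [[[0,-0.008,0,0,0,0,-1],[0,-0.016,0,0,0,0,-1],[0,-0.024,0,0,0,0,-1],[0,-0.032,0,0,0,0,-1],[0,-0.039,0,0,0,0,-1],[0,-0.043,0,0,0,0,-1],[0,-0.045,0,0,0,0,-1],[0,-0.045,0,0,0,0,-1]]]}}

```text
time_s: 12.17
tool_pos: [0.3978, 0.0041, 0.0503]
tcp_rot: [-2.323, -2.115, -0.0]
ft_force: [-0.2, -0.1, -2.2]
gripper_width: 0.223
```

```bash
python3 look.py 8
```

```text
12.1667 pos [0.3978 0.0041 0.0503] yaw y-axis -5.35 tilt [-0.      0.0001] F [-0.18 -0.09 -2.23] T [ 0.019 -0.015  0.032] 0.22284573518540443
top wheel topz 0.089 slopes deg x,y [0.11 0.25] circle (array([ 0.62200883, -0.02069274]), np.float64(0.043149352322897315)) n 970
side wheel topz 0.0886 slopes deg x,y [0.2  0.89] circle (array([ 0.62143683, -0.02497117]), np.float64(0.04524887853462208)) n 918
```

View pics/c8.png

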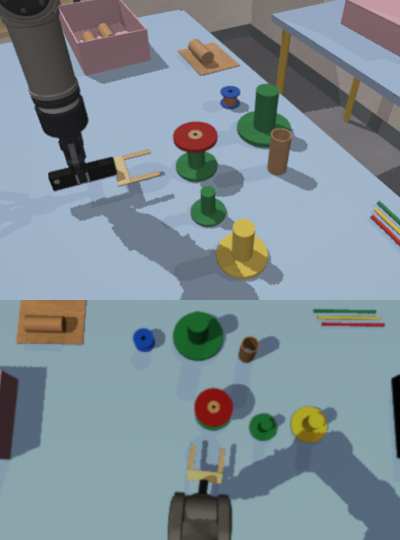

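The fork is free of the stand and the wheel stays centred on the post, within about 1 mm. I'll move sideways for room and set the fork down.

Request:
{"name": "arm_command", "arguments": {"steps": [[[0.01,0,0,0,0,0,-1],[0.025,0,0,0,0,0,-1],[0.045,0,0.005,0,0,0,-1],[0.065,0,0.01,0,0,0,-1],[0.085,0,0.015,0,0,0,-1],[0.095,0,0.022,0,0,0,-1],[0.1,0,0.028,0,0,0,-1],[0.1,0,0.034,0,0,0,-1],[0.1,0,0.038,0,0,0,-1],[0.1,0,0.04,0,0,0,-1]]]}}

```text
time_s: 13.1
tool_pos: [0.4068, 0.1019, 0.0094]
tcp_rot: [-2.325, -2.113, 0.004]
ft_force: [-0.5, 0.5, -1.5]
gripper_width: 0.226
```

Request:
{"name": "arm_command", "arguments": {"steps": [[[0,0,0.001,0,0,0,-1],[0,0,0.002,0,0,0,-1],[0,0,0.002,0,0,0,-1]]]}}

```text
time_s: 13.35
tool_pos: [0.4076, 0.1029, 0.0083]
tcp_rot: [2.324, 2.114, 0.0]
ft_force: [-0.4, -0.4, -1.2]
gripper_width: 0.225
```

```bash
python3 look.py 9
```

```text
13.35 pos [0.4076 0.1029 0.0083] yaw y-axis -5.43 tilt [ 0.0002 -0.0001] F [-0.42 -0.36 -1.19] T [-0.008  0.013 -0.056] 0.22465217206258123
top wheel topz 0.0891 slopes deg x,y [-0.05  0.38] circle (array([ 0.62200136, -0.02069772]), np.float64(0.043139777756307)) n 970
side wheel topz 0.0886 slopes deg x,y [0.13 0.81] circle (array([ 0.62145618, -0.02485431]), np.float64(0.04518908321425089)) n 918
```

View pics/c9.png

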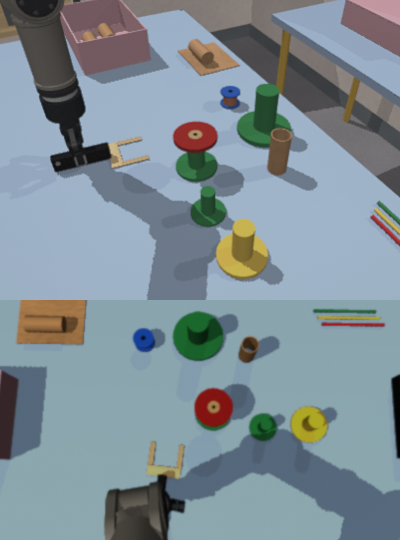

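Not quite touching yet (still carrying about 1.2 N), so I'll go down 1 mm more and then release slowly.

Request:
{"name": "arm_command", "arguments": {"steps": [[[0,0,0.0005,0,0,0,-1],[0,0,0.001,0,0,0,-1],[0,0,0.001,0,0,0,-1]]]}}

```text
time_s: 13.7
tool_pos: [0.4078, 0.1035, 0.0081]
tcp_rot: [2.323, 2.115, 0.001]
ft_force: [-1.9, -0.5, 4.9]
gripper_width: 0.222
```

Request:
{"name": "arm_command", "arguments": {"steps": [[[0,0,0,0,0,0,-0.4],[0,0,0,0,0,0,-0.2],[0,0,0,0,0,0,0.1],[0,0,0,0,0,0,0.5],[0,0,0,0,0,0,1],[0,0,0,0,0,0,1],[0,0,0,0,0,0,1],[0,0,0,0,0,0,1],[0,0,0,0,0,0,1]]]}}

```text
time_s: 14.45
tool_pos: [0.4075, 0.1036, 0.0073]
tcp_rot: [2.323, 2.115, -0.0]
ft_force: [0.2, 0.2, 0.7]
gripper_width: 1.001
```

Request:
{"name": "arm_command", "arguments": {"steps": [[[0,0,-0.005,0,0,0,1],[0,0,-0.015,0,0,0,1],[0,0,-0.03,0,0,0,1],[0,0,-0.05,0,0,0,1],[0,0,-0.07,0,0,0,1],[0,0,-0.09,0,0,0,1],[0,0,-0.11,0,0,0,1],[0,0,-0.13,0,0,0,1],[0,0,-0.14,0,0,0,1],[0,0,-0.14,0,0,0,1]]]}}

```text
time_s: 15.28
tool_pos: [0.4096, 0.1041, 0.1501]
tcp_rot: [2.321, 2.114, 0.009]
ft_force: [-0.2, -0.2, 0.5]
gripper_width: 1.003
```

```bash
python3 look.py 10;python3 - <<'E'
from rig import env
from tri import *
s=env.state();c=env.capture("wrist");cv2.imwrite("pics/w10.png",c["frame"]);T=cam2world(c,s)
hsv=cv2.cvtColor(c["frame"],cv2.COLOR_BGR2HSV)
m=(hsv[...,2]<50);m[:100]=0;m[262:]=0;m[:,:240]=0;m[:,345:]=0
P=cloud(c,max(comps(m),key=lambda a:a[1][4])[0],T);print("handle top z",np.percentile(P[:,2],[10,50,90]))
m=(hsv[...,0]>10)&(hsv[...,0]<28)&(hsv[...,1]>60);P=cloud(c,m,T);P=P[P[:,0]<.57];print("blade z",np.percentile(P[:,2],[10,50,90]),P.min(0),P.max(0))
E
```

```text
15.2833 pos [0.4096 0.1041 0.1501] yaw y-axis -5.36 tilt [0.006  0.0022] F [-0.15 -0.2   0.46] T [ 0.041 -0.025 -0.042] 1.0030824622635421
top wheel topz 0.089 slopes deg x,y [-0.2   0.65] circle (array([ 0.62202524, -0.02070758]), np.float64(0.04314018465183127)) n 969
side wheel topz 0.0886 slopes deg x,y [0.12 0.75] circle (array([ 0.62149123, -0.0248003 ]), np.float64(0.04519955218705656)) n 919
handle top z [0.03559238 0.03667527 0.03761357]
blade z [0.00412567 0.00495741 0.00582289] [ 0.38686573 -0.22947957  0.0015105 ] [0.5699654  0.13737207 0.2268951 ]
```

View pics/c10.png

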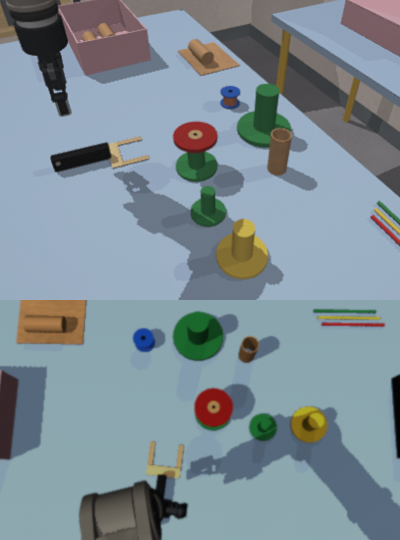

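View pics/w10.png

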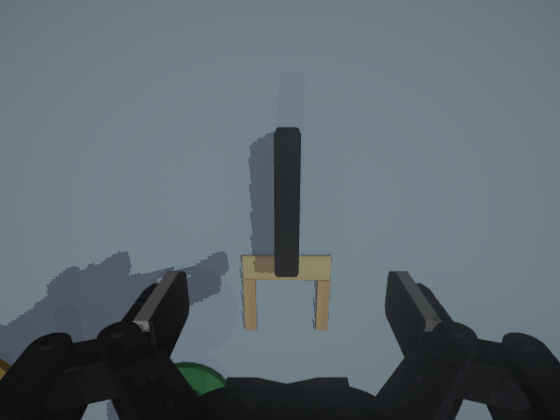

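The fork lies flat with its prongs clear of the green foot, the wheel is level on the post, and the gripper is free.

```bash
python3 -c "
from rig import env
print(env.hand_in())"
```

```text
the job is handed in; nothing more can be done
None
```

The red wheel is lying centred on the middle-sized green stand, and the fork is flat on the table, clear of the stand. I lifted the fork by its black handle, carried the wheel over level and lowered the fork around the post. I then drew it straight back about 115 mm, moved it 100 mm to the side, set it down and raised the open gripper clear. I handed the job in at about 15.4 s.

**Last checks:**
- **Wheel:** the top camera puts its centre at (0.622, -0.021) m. It measured the post at (0.622, -0.020) m, so the wheel is centred to about 1–2 mm. The wheel is level to within 1°, with its top at 0.089 m against the 0.090 m expected.
- **Fork:** the wrist camera's depth reads 36–37 mm at the handle top and about 5 mm at the blade top, so it lies flat.
- **Forces:** the highest reading I saw, at the end of each move, was about 6 N. The arm and gripper ended touching nothing.

**Disagreements:** the side camera's circle fit read y about 4 mm lower than the top camera's for the wheel. It gave a similar shift (5–8 mm) for the post, so I put it down to a bias in that view. The side camera's post-top height was also rough (0.075 m from ray crossing, 0.0785 m from depth, against 0.080 m stated).

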